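Load the free bedside medicine dock

ROBOT

A 6-joint arm with a two-finger parallel gripper is mounted at the origin on the work surface. World frame = base frame: x ahead of the robot, y to its left, z up, the work surface at z = 0. Lengths are in m, angles in rad, forces in N, time in s.
With the tool pointing down it reaches from about 0.425 to 0.95 m from the base axis. Payload 3.5 kg.
Tool frame: the origin (TCP) lies on the centre line of the jaws, within the pads' length; the fingertips stand 19 mm ahead of it and the grasp point (between the pads) is the TCP; z points along the fingers, y is the line along which they close (so a half turn about z gives the same grasp; the last joint's range is limited). The gripper opens to 85 mm and grips with 20 to 120 N. Pads are 22 mm wide; open, the fingers measure 114 mm over their backs; the gripper's body (76 mm by 85 mm) begins 54 mm behind the grasp point. The pads swing forward as they close: fully open they stand 13 mm farther back than shut.
Start: joints at [1.061, 0.286, 1.577, -0, 1.279, -0.15], TCP at [0.238, 0.632, 0.25] pointing down, gripper open.
Joint ranges: [-2.77, 2.77], [-0.9, 2.22], [0.21, 2.48], [-1.53, 4.67], [0.24, 2.81], [-2.84, 2.84]. Speed limits (rad/s): [2.79, 2.79, 3.14, 3.14, 3.14, 3.14].

INTERFACE

Orientations are given as a unit quaternion [x, y, z, w].
In Python, from plant import ctrl, imaging gives the robot as it stands. The module is installed in compiled form; this text tells all that it offers.
- The arm moves only by the shell command python3 -m handwheel 'ROWS' [OPENING] [FORCE]. ROWS is JSON, one flat list of numbers, 6 for each row, row after row: the shift along the world's x, y, z in units of 150 mm (1.0 is 150 mm), then the turn, a rotation vector about the world's x, y, z in units of 90 degrees (1.0 is 90 degrees). In form: [tx, ty, tz, rx, ry, rz, tx, ty, tz, rx, ry, rz, ...]. A call has 1 to 5 rows; each row shifts and turns the commanded pose from where the row before left it; what a row does not reach is not made up. A row lasts 1/12 s, in which the tool goes at most 41.7 mm and 7.16 degrees, less where a joint would pass 70% of its speed; a pose out of reach is approached as far as the arm can. A call with a number of a shift or a turn outside -1 to 1 is refused whole. A call with a gripper value outside its range is refused whole. OPENING is the opening, from 0 (shut) to 1 (fully open), set as the call begins (- or left out, the last holds). The fingers move at their own pace and stop on an object; FORCE is the grip in N (left out, the last holds). Time passes only in rows, so rows that do not move let the fingers close. It gives the time, the measured TCP pose, the force, the opening and the grip force at its end, in the units of the state.
- ctrl.get_state(): the state, without advancing time (a new reading comes with each control period).
- imaging.read_camera(name): name is "side" or "top"; returns (picture, depth): 420x560x3 uint8, blue, green, red; 420x560 float32, m along the optical axis (not along the pixel's ray), 0 where there is no reading.
- imaging.get_calibration(name): a dict with "fovy" (degrees; the focal length in pixels is half the picture's height over the tangent of half this angle, whatever the lens; pixels are square), "cx", "cy" (the principal point, pixels), "R" (3x3) and "t" (3): a world point X has camera coordinates R X + t. Camera axes: x right, y down, z forward; pixel columns grow to the right and rows downward; lengths in m; the calibration is good to about 2 mm. A picture is of the moment at which its call begins. get_calibration takes no time and is no camera call.
- ctrl.sign_off(): hands the job in; it is judged then, once.
The state is a dict: "time": time; "qpos": joint angles; "dq": joint speeds; "joint_efforts": joint torques, N m; "eef_pos": TCP position; "tcp_rot": TCP orientation; "contact_force": force on the tool from outside, world axes, zero at the start; "wrist_torque": the same for the moment, N m; "opening": opening from 0.0 (shut) to 1.0 (fully open); "finger_force": force on a finger pad.
Only numpy, scipy, OpenCV 4.12 (cv2) and the standard library are available. Lean on these libraries where they do the work, as an engineer would, in place of code of your own. Each camera call takes 0.05 s, during which the arm holds its last target. There are 200 camera calls.

TASK

Of the two medicine docks beside the turntable, one is already taken by the white jar: leave that dock, its jar, bar and button, and the other things on the table as they are. From the free dock, first move the lip balm out and stand it upright on the turntable, then stand all the amber pill bottles from the turntable upright in the free dock's bay. Then swing that dock's keeper bar fully shut into its detent, and only then press that dock's button fully down and let it spring back.

Things in the scene. Friction and masses are not known exactly. Their poses are not given: they have to be found in the camera images.
- dock_left: left medicine dock: fixed white tray, 160 mm deep (x -66..+94 mm), 238 mm wide (y), front to the robot (-x). Origin: underside, below the bay's middle. Bar's hinge post (52 mm high, radius 9) at x -42, y +108 mm; catch block (36 mm high) at x -65..-27, y -100..-116 mm; behind the bay a head 28 mm high (x +33..+91). The docks mirror each other
- dock_left_bay (a point): middle of the bay floor of the left dock, 10 mm above the table: an open trough, x -28..+28 mm, y -104..+104 mm, in which four bottles fit in one row; front lip 22 mm, back and end walls 30 mm above this floor. At a start one bay holds the white jar, the other the lip balm; which is which varies
- bar_left (a joint): keeper bar of the left dock, steel rod 10 mm thick, 215 mm long, 46 mm above the table, on an upright hinge at the dock's +y front corner. 0 = shut across the bay's front, at its stop; grows to 1.7 rad, opening to the robot; starts 0.8 to 1.15, stays where left. A sprung ball snaps behind it in the last 0.1 rad (3 to 8 N at mid-length); under 0.03 it is in its detent
- bar_left_hinge (a point): hinge axis of the left bar at the bar's centre line, 46 mm above the table. Its frame turns with the bar: the bar runs along its own -y axis and is pushed shut in its own +x direction; at joint 0 it is parallel to the dock's frame
- button_left (a joint): travel of the left dock's spring push button, m: 0 up, 0.006 fully down (5 N; 1.5 N to start moving); it springs back by itself
- button_left_top (a point): centre of the top of the left dock's round push button (28 mm across, white in a grey collar) on the dock's head, 66 mm behind (+x of) the bay's middle, 50 mm above the table when up; moves with the button
- dock_right: right medicine dock: fixed white tray, 160 mm deep (x -66..+94 mm), 238 mm wide (y), front to the robot (-x). Origin: underside, below the bay's middle. Bar's hinge post (52 mm high, radius 9) at x -42, y -108 mm; catch block (36 mm high) at x -65..-27, y +100..+116 mm; behind the bay a head 28 mm high (x +33..+91). The docks mirror each other
- dock_right_bay (a point): middle of the bay floor of the right dock, 10 mm above the table: an open trough, x -28..+28 mm, y -104..+104 mm, in which four bottles fit in one row; front lip 22 mm, back and end walls 30 mm above this floor. At a start one bay holds the white jar, the other the lip balm; which is which varies
- bar_right (a joint): keeper bar of the right dock, steel rod 10 mm thick, 215 mm long, 46 mm above the table, on an upright hinge at the dock's -y front corner. 0 = shut across the bay's front, at its stop; grows to 1.7 rad, opening to the robot; starts 0.8 to 1.15, stays where left. A sprung ball snaps behind it in the last 0.1 rad (3 to 8 N at mid-length); under 0.03 it is in its detent
- bar_right_hinge (a point): hinge axis of the right bar at the bar's centre line, 46 mm above the table. Its frame turns with the bar: the bar runs along its own +y axis and is pushed shut in its own +x direction; at joint 0 it is parallel to the dock's frame
- button_right (a joint): travel of the right dock's spring push button, m: 0 up, 0.006 fully down (5 N; 1.5 N to start moving); it springs back by itself
- button_right_top (a point): centre of the top of the right dock's round push button (28 mm across, white in a grey collar) on the dock's head, 66 mm behind (+x of) the bay's middle, 50 mm above the table when up; moves with the button
- turntable: round white plastic turntable, 264 mm diameter, top 25 mm above the table; origin at the table below its centre. The disc turns freely but stiffly; carries the bottles
- bottle1: amber pill bottle with white twist cap, standing: squat, body 46 mm diameter and 44 mm high, cap 44 mm diameter and 18 mm high, 62 mm in all, 40 to 85 g; origin: centre of its underside, z up. Two to four bottles are there at a start (None if absent), on the turntable
- bottle2: amber pill bottle with white twist cap, standing: squat, body 46 mm diameter and 44 mm high, cap 44 mm diameter and 18 mm high, 62 mm in all, 40 to 85 g; origin: centre of its underside, z up. Two to four bottles are there at a start (None if absent), on the turntable
- bottle3: amber pill bottle with white twist cap, standing: squat, body 46 mm diameter and 44 mm high, cap 44 mm diameter and 18 mm high, 62 mm in all, 40 to 85 g; origin: centre of its underside, z up. Two to four bottles are there at a start (None if absent), on the turntable
- bottle4: amber pill bottle with white twist cap, standing: squat, body 46 mm diameter and 44 mm high, cap 44 mm diameter and 18 mm high, 62 mm in all, 40 to 85 g; origin: centre of its underside, z up. Two to four bottles are there at a start (None if absent), on the turntable
- jar: white cream jar, 44 mm across and 62 mm high, standing in the bay of the dock that is taken; origin: centre of its underside. Leave it
- balm: aluminium tube of lip balm, 24 mm diameter, 65 mm high, standing in the bay of the free dock; origin: centre of its underside, z up
- cup: white ceramic cup, 76 mm across, 88 mm high, beyond the turntable; origin: centre of its underside. Leave it
- opener: green hard silicone jar opener, a dome 72 mm across and 26 mm high beyond the turntable; origin: centre of its underside. Leave it
- glasses_case: black glasses case, 60 x 155 x 38 mm, beyond the turntable; origin: centre of its underside. Leave it
- tin: flat round steel tin, 52 mm across and 18 mm high, beyond the turntable; origin: centre of its underside. Leave it
Things that resemble listed ones, but are neither listed nor needed, are in the scene too. What is meant by the balm is not red, and is the smaller of those in its own colour.

How it is judged:
By the outcome, as a careful person would: the job done as asked, in the order asked, and still so for the second after the job is handed in, with the robot touching nothing.
Of bottle1, bottle2, bottle3, bottle4 only 2 to 4 are there at a start; the rules pass over those that are not, and their reading is None.
At some moment in a run one of bottle1, bottle2, bottle3, bottle4 may be knocked a few centimetres aside while the robot is not near it.
It also fails if it takes over 210 s, if anything falls off the work surface, if the arm or the gripper's body presses on something with over 40 N, if the wrist force passes 120 N, or if a joint passes its speed limit or range.

## Working session

There is one attempt and no reset: what is moved stays moved. The work goes in short steps, Python scripts to look and compute and a shell command to move; the robot and the scene stay as the last step left them, time stands still between calls to the robot, and variables do not carry over. Pictures are saved under pics/ and viewed, at most 14 in all, crops included, and the job is handed in when it is done.

```bash
mkdir -p pics; ls
cat > h.py <<'E'
import numpy as np, cv2
from plant import ctrl, imaging
def K(n):
    c=imaging.get_calibration(n); f=210/np.tan(np.radians(c['fovy'])/2); return f,c['cx'],c['cy'],np.array(c['R']),np.array(c['t'])
def ray(n,u,v,z):
    f,cx,cy,R,t=K(n); d=R.T@np.array([(u-cx)/f,(v-cy)/f,1]); o=-R.T@t; return o+d*(z-o[2])/d[2]
def cloud(n,dep):
    f,cx,cy,R,t=K(n); v,u=np.mgrid[:420,:560]; P=np.stack([(u-cx)/f*dep,(v-cy)/f*dep,dep],-1); return (P-t)@R
def proj(n,X):
    f,cx,cy,R,t=K(n); p=R@np.array(X)+t; return f*p[0]/p[2]+cx,f*p[1]/p[2]+cy
def snap(n,fn):
    im,d=imaging.read_camera(n); cv2.imwrite('pics/'+fn,im); np.save('/tmp/'+n+'_d.npy',d); np.save('/tmp/'+n+'_i.npy',im); return im,d
E
python3 - <<'E'
from h import *
for n in('top','side'):
    im,d=snap(n,n+'0.png'); print(n,imaging.get_calibration(n)); print((d>0).mean())
print(ctrl.get_state())
E
```

```text
pics
top {'fovy': 55.84447590274826, 'cx': 283.69193904545, 'cy': 211.02390529335642, 'R': array([[ 0.02865602, -0.99941133,  0.01886309],
       [-0.99342363, -0.03056694, -0.11034105],
       [ 0.11085268, -0.0155771 , -0.99371477]]), 't': array([-0.05506807,  0.6281724 ,  1.08453157])}
0.9961862244897959
side {'fovy': 45.443340037610184, 'cx': 270.5388669003624, 'cy': 214.63293309821805, 'R': array([[ 0.84895128, -0.52840013,  0.00866158],
       [-0.25671929, -0.42667201, -0.86720598],
       [ 0.4619274 ,  0.73399203, -0.49787425]]), 't': array([-0.57487529,  0.20677014,  1.10449855])}
0.9959098639455782
{'time': 0.1, 'qpos': array([ 1.06101441e+00,  2.87110759e-01,  1.57803011e+00,  3.33444065e-05,
        1.27861892e+00, -1.49999344e-01]), 'dq': array([ 0.00096615, -0.00364067, -0.00489698, -0.00085651, -0.00106838,
        0.00032774]), 'joint_efforts': array([-8.66057485e-05, -4.07290506e+01, -2.93701887e+01, -1.48755971e-04,
        3.36682366e-03,  1.72032168e-05]), 'eef_pos': array([0.23733827, 0.63130441, 0.24906327]), 'tcp_rot': array([ 1.78927254e-01,  9.83861710e-01, -1.01996463e-03, -3.66108691e-04]), 'contact_force': array([ 0.49010748, -0.67357765,  0.19587944]), 'wrist_torque': array([ 0.01653948, -0.05164684,  0.04534618]), 'finger_force': 0.0, 'opening': 0.998893734762787}
```

View pics/top0.png

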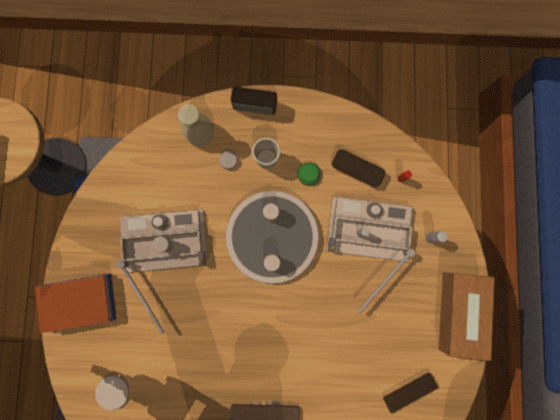

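View pics/side0.png

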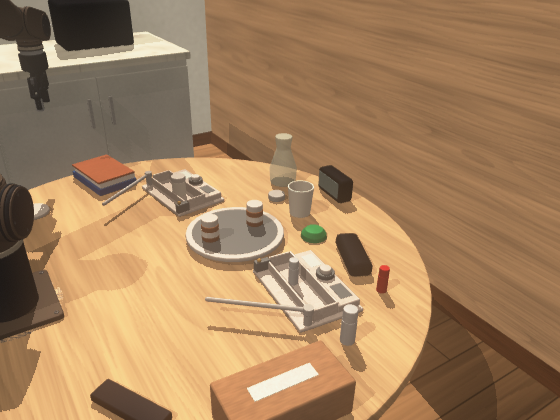

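The right dock is free: the balm is at top (364,232), its bar runs from (411,253) to (360,312), and its button is at (376,210). The left dock holds the jar at (161,243). Two bottles stand on the turntable, at (271,212) and (271,263). The larger tube outside the dock, at (438,237), is a decoy.

Run:
```python
from h import *
for n in('top','side'):
    print(n,'tcp px',proj(n,ctrl.get_state()['eef_pos']))
d=np.load('/tmp/top_d.npy'); im=np.load('/tmp/top_i.npy'); P=cloud('top',d)
hsv=cv2.cvtColor(im,cv2.COLOR_BGR2HSV)
def med(u,v,r=2):
    return np.round(np.median(P[v-r:v+r+1,u-r:u+r+1].reshape(-1,3),0),4)
for k,(u,v) in dict(b1=(271,212),b2=(271,263),balm=(364,232),button=(376,210),hinge=(411,253),tip=(361,311),jar=(161,243),disc=(272,240),table=(290,330),decoy=(440,237)).items(): print(k,(u,v),med(u,v),hsv[v,u])
# cap centres: pixels with z within 12mm of top height
def top(u,v,zlo,zhi,r=20):
    s=P[v-r:v+r,u-r:u+r].reshape(-1,3); s=s[(s[:,2]>zlo)&(s[:,2]<zhi)]; (c,w,_)=cv2.minAreaRect(s[:,:2].astype(np.float32)*1000); print('top',u,v,len(s),np.round(s.mean(0),4),np.round(c,1),np.round(w,1))
top(271,212,.075,.1);top(271,263,.075,.1);top(364,232,.062,.09,12);top(376,210,.044,.056,10)
m=np.zeros((420,560),np.uint8); m[190:268,320:422]=1
for lo,hi in((.024,.036),(.036,.044),(.02,.06)):
    s=P[(m>0)&(P[...,2]>lo)&(P[...,2]<hi)]; print(lo,len(s),cv2.minAreaRect(s[:,:2].astype(np.float32)*1000))
crop=np.clip(P[185:275,315:425,2]*255/.09,0,255).astype(np.uint8)
a=cv2.resize(cv2.applyColorMap(crop,cv2.COLORMAP_JET),None,fx=3.5,fy=3.5,interpolation=0); b=cv2.resize(im[185:275,315:425],None,fx=3.5,fy=3.5,interpolation=cv2.INTER_CUBIC)
cv2.imwrite('pics/dock.png',np.hstack([b,a]))
```

```text
top tcp px (np.float64(-29.451160548594487), np.float64(371.479078657215))
side tcp px (np.float64(43.01783472184471), np.float64(105.03575324994893))
b1 (271, 212) [ 0.6201 -0.0015  0.0865] [ 14  62 184]
b2 (271, 263) [ 0.484  -0.0059  0.0865] [ 15  57 182]
balm (364, 232) [ 0.5744 -0.2556  0.0746] [ 16  46 171]
button (376, 210) [ 0.6387 -0.2943  0.0499] [ 16  63 179]
hinge (411, 253) [ 0.5216 -0.3918  0.0532] [ 15  57 156]
tip (361, 311) [ 0.3581 -0.2568  0.05  ] [ 15  87 143]
jar (161, 243) [0.5287 0.2921 0.0718] [ 13  63 163]
disc (272, 240) [ 0.5472 -0.0059  0.0249] [17 45 90]
table (290, 330) [ 0.2963 -0.0644 -0.    ] [ 17 144 183]
decoy (440, 237) [ 0.5665 -0.4596  0.0835] [ 15  46 171]
top 271 212 206 [6.213e-01 1.000e-04 8.630e-02] [ 6.214e+02 -1.000e-01] [41.1 40.5]
top 271 263 210 [ 0.4842 -0.0066  0.0866] [484.   -7.2] [42.4 39.9]
top 364 232 61 [ 0.5739 -0.2566  0.0736] [ 574.1 -257.1] [20.4 21.2]
top 376 210 78 [ 0.6395 -0.292   0.0492] [ 639.9 -291.9] [25.3 26.3]
0.024 1520 ((587.4768676757812, -283.54705810546875), (223.85479736328125, 155.8629608154297), 84.192138671875)
0.036 360 ((585.7859497070312, -284.52301025390625), (225.3474884033203, 151.3084259033203), 84.31739044189453)
0.02 2165 ((578.2054443359375, -289.376953125), (235.18649291992188, 176.30613708496094), 82.84622192382812)
```

View pics/dock.png

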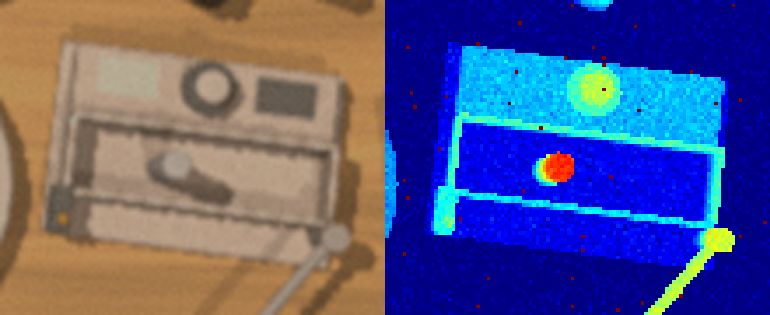

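```bash
python3 -m handwheel '[0.1,-0.25,0,0,0,0.008, 0.1,-0.25,0,0,0,0.008, 0.1,-0.25,0,0,0,0.008, 0.1,-0.25,0,0,0,0.008, 0.1,-0.25,0,0,0,0.008]' 0.7 30 >/dev/null
python3 -m handwheel '[0.1,-0.25,0,0,0,0.008, 0.1,-0.25,0,0,0,0.008, 0.1,-0.25,0,0,0,0.008, 0.1,-0.25,0,0,0,0.008, 0.1,-0.25,0,0,0,0.008]' >/dev/null
python3 -m handwheel '[0.1,-0.25,0,0,0,0.008, 0.1,-0.25,0,0,0,0.008, 0.1,-0.25,0,0,0,0.008, 0.1,-0.25,0,0,0,0.008, 0.1,-0.25,0,0,0,0.008]' >/dev/null
python3 -m handwheel '[0.1,-0.25,0,0,0,0.008, 0.1,-0.25,0,0,0,0.008, 0.1,-0.25,0,0,0,0.008, 0.1,-0.25,0,0,0,0.008, 0.1,-0.25,0,0,0,0.008]'
python3 -m handwheel '[0.1,-0.2,-0.1,0,0,0, 0.1,-0.2,-0.1,0,0,0, 0,-0.2,-0.1,0,0,0, 0,-0.2,-0.1,0,0,0, 0,0,0,0,0,0]'
cat >> h.py <<'E'
BAY=np.array([.574,-.2853]); YAW=-np.radians(5.8)
def dk(x,y): c,s=np.cos(YAW),np.sin(YAW); return BAY+np.array([c*x-s*y,s*x+c*y])
def st(goal=None):
    s=ctrl.get_state(); q=s['tcp_rot']; a=np.degrees(2*np.arctan2(q[1],q[0]))-90
    print('t',round(s['time'],2),'p',np.round(s['eef_pos'],4),'yaw',round(a,2),'F',np.round(s['contact_force'],1),'op',round(s['opening'],3),'ff',round(s['finger_force'],1),'q',np.round(s['qpos'],2))
    if goal is not None: print('units',np.round((np.array(goal)-s['eef_pos'])/.15,3))
E
python3 - <<'E'
from h import *
st([.574,-.257,.15])
d=np.load('/tmp/top_d.npy'); P=cloud('top',d)
m=np.zeros((420,560),bool); m[185:290,220:325]=1
s=P[m&(P[...,2]>.018)&(P[...,2]<.032)]; print(cv2.minEnclosingCircle(s[:,:2].astype(np.float32)*1000))
print('hinge',dk(-42,-108))
E
```

```text
time: 1.77
eef_pos: [0.5377, -0.1202, 0.2499]
tcp_rot: [0.054, 0.999, 0.0, -0.0]
contact_force: [0.9, 0.3, -0.2]
opening: 0.703
finger_force: 0.0
time: 2.18
eef_pos: [0.5655, -0.242, 0.1856]
tcp_rot: [0.056, 0.998, 0.001, -0.003]
contact_force: [0.0, -0.4, -0.3]
opening: 0.698
finger_force: 0.0
t 2.18 p [ 0.5655 -0.242   0.1856] yaw 83.54 F [ 0.  -0.4 -0.3] op 0.698 ff 0.0 q [-0.57  0.22  1.78 -0.    1.15 -2.03]
units [ 0.057 -0.1   -0.238]
((557.2752685546875, -4.370389938354492), 131.86627197265625)
hinge [ -52.12506987 -103.48805207]
```

```bash
python3 -m handwheel '[0.057,-0.1,-0.2,0,0,0, 0,0,-0.1,0,0,0, 0,0,0,0,0,0, 0,0,0,0,0,0]'
python3 - <<'E'
from h import *
st([.574,-.257,.05])
im,d=snap('top','top1.png'); P=cloud('top',d)
E
```

```text
time: 2.52
eef_pos: [0.5754, -0.2523, 0.144]
tcp_rot: [0.054, 0.999, 0.001, -0.001]
contact_force: [0.1, -0.7, -0.4]
opening: 0.699
finger_force: 0.0
t 2.52 p [ 0.5754 -0.2523  0.144 ] yaw 83.79 F [ 0.1 -0.7 -0.4] op 0.699 ff 0.0 q [-0.57  0.29  1.78  0.    1.08 -2.04]
units [-0.009 -0.031 -0.627]
```

```bash
python3 -m handwheel '[-0.009,-0.031,-0.15,0,0,0, 0,0,-0.15,0,0,0, 0,0,-0.15,0,0,0, 0,0,-0.16,0,0,0, 0,0,0,0,0,0]'
python3 -m handwheel '[0,0,0,0,0,0, 0,0,0,0,0,0, 0,0,0,0,0,0, 0,0,0,0,0,0, 0,0,0,0,0,0]' 0 30
python3 -m handwheel '[0,0,0,0,0,0, 0,0,0,0,0,0, 0,0,0,0,0,0, 0,0,0,0,0,0]'
python3 -m handwheel '[0,0,0.1,0,0,0, 0,0,0.2,0,0,0, 0,0,0.2,0,0,0, 0,0,0.2,0,0,0, 0,0,0,0,0,0]'
python3 - <<'E'
from h import *
st([.557,.06,.145])
E
```

```text
time: 2.98
eef_pos: [0.5727, -0.2558, 0.0506]
tcp_rot: [0.054, 0.999, 0.002, -0.003]
contact_force: [-0.9, 0.5, -0.3]
opening: 0.698
finger_force: 0.0
time: 3.4
eef_pos: [0.5766, -0.2586, 0.0569]
tcp_rot: [0.054, 0.999, -0.001, 0.002]
contact_force: [-0.5, 1.3, 6.1]
opening: 0.268
finger_force: 29.5
time: 3.73
eef_pos: [0.5766, -0.2586, 0.0569]
tcp_rot: [0.054, 0.999, -0.001, 0.002]
contact_force: [-0.2, 1.0, 7.8]
opening: 0.267
finger_force: 29.5
time: 4.15
eef_pos: [0.5784, -0.2602, 0.1683]
tcp_rot: [0.054, 0.999, -0.004, 0.006]
contact_force: [1.1, -0.6, 1.1]
opening: 0.264
finger_force: 29.5
t 4.15 p [ 0.5784 -0.2602  0.1683] yaw 83.8 F [ 1.1 -0.6  1.1] op 0.264 ff 29.5 q [-0.58  0.27  1.76 -0.    1.1  -2.04]
units [-0.143  2.135 -0.155]
```

```bash
python3 -m handwheel '[-0.018,0.267,0,0,0,0, -0.018,0.267,0,0,0,0, -0.018,0.267,0,0,0,0, -0.018,0.267,0,0,0,0, -0.018,0.267,0,0,0,0]' >/dev/null
python3 -m handwheel '[-0.018,0.267,0,0,0,0, -0.018,0.267,0,0,0,0, -0.018,0.267,0,0,0,0, 0,0,0,0,0,0, 0,0,0,0,0,0]'
python3 - <<'E'
from h import *
st([.557,.06,.0725])
im,d=snap('top','top2.png'); snap('side','side2.png'); P=cloud('top',d)
cv2.imwrite('pics/side2c.png',cv2.resize(np.load('/tmp/side_i.npy')[140:320,140:400],None,fx=2.5,fy=2.5))
E
```

```text
time: 4.98
eef_pos: [0.5528, 0.0645, 0.1594]
tcp_rot: [0.052, 0.999, -0.0, 0.0]
contact_force: [0.8, -0.6, 0.2]
opening: 0.262
finger_force: 29.6
t 4.98 p [0.5528 0.0645 0.1594] yaw 84.03 F [ 0.8 -0.6  0.2] op 0.262 ff 29.6 q [-0.07  0.12  1.95 -0.    1.07 -1.53]
units [ 0.028 -0.03  -0.579]
```

View pics/side2c.png

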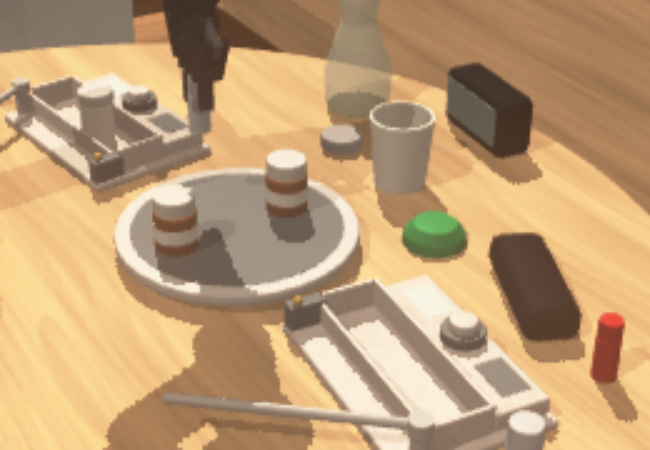

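The balm hangs upright in the gripper at crop (200,110), clear above the turntable. Both bottles are still standing and the bay is empty.

```bash
python3 -m handwheel '[0.028,-0.03,-0.15,0,0,0, 0,0,-0.15,0,0,0, 0,0,-0.15,0,0,0, 0,0,-0.06,0,0,0, 0,0,0,0,0,0]'
python3 -m handwheel '[0,0,-0.03,0,0,0, 0,0,-0.03,0,0,0, 0,0,0,0,0,0, 0,0,0,0,0,0]'
```

```text
time: 5.5
eef_pos: [0.5556, 0.0566, 0.0796]
tcp_rot: [0.055, 0.998, -0.0, -0.003]
contact_force: [-0.7, -0.2, -0.1]
opening: 0.267
finger_force: 29.6
time: 5.83
eef_pos: [0.558, 0.0579, 0.0741]
tcp_rot: [0.054, 0.999, -0.0, 0.001]
contact_force: [-0.5, 0.5, -0.6]
opening: 0.269
finger_force: 29.6
```

```bash
python3 -m handwheel '[0,0,-0.01,0,0,0, 0,0,-0.01,0,0,0, 0,0,0,0,0,0, 0,0,0,0,0,0]'
python3 -m handwheel '[0,0,0,0,0,0, 0,0,0,0,0,0, 0,0,0,0,0,0, 0,0,0,0,0,0, 0,0,0,0,0,0]' 0.45
python3 -m handwheel '[0,0,0.1,0,0,0, 0,0,0.25,0,0,0, 0,0,0.25,0,0,0, 0,0.2,0.1,0,0,0, 0,0.25,0,0,0,0]'
python3 -m handwheel '[0,0.25,0,0,0,0, 0,0.25,0,0,0,0, 0,0.2,0,0,0,0, 0,0,0,0,0,0]'
cat >> h.py <<'E'
def look(fn):
    im,d=snap('top',fn); P=cloud('top',d); hsv=cv2.cvtColor(im,cv2.COLOR_BGR2HSV)
    m=((P[...,2]>.045)&(P[...,2]<.11)&(P[...,0]>.35)&(P[...,0]<.75)&(np.abs(P[...,1])<.42)).astype(np.uint8)
    n,l,s,c=cv2.connectedComponentsWithStats(m)
    for i in range(1,n):
        if s[i,4]<15: continue
        q=P[l==i]; zt=np.percentile(q[:,2],90); q=q[q[:,2]>zt-.008]; r=cv2.minAreaRect(q[:,:2].astype(np.float32)*1000); print('obj px',np.round(c[i]),'n',s[i,4],'ztop',round(zt,4),'c',np.round(r[0],1),'wh',np.round(r[1],0))
E
python3 - <<'E'
from h import *
st(); look('top3.png'); snap('side','side3.png')
E
```

```text
time: 6.17
eef_pos: [0.5587, 0.0581, 0.0719]
tcp_rot: [0.054, 0.999, -0.0, 0.001]
contact_force: [-0.5, 0.6, 5.7]
opening: 0.263
finger_force: 29.7
time: 6.58
eef_pos: [0.557, 0.0581, 0.0699]
tcp_rot: [0.054, 0.999, 0.0, -0.0]
contact_force: [-0.8, -0.0, 0.1]
opening: 0.447
finger_force: 0.0
time: 7.0
eef_pos: [0.561, 0.1246, 0.1814]
tcp_rot: [0.056, 0.998, 0.0, 0.005]
contact_force: [1.2, 0.1, 0.5]
opening: 0.45
finger_force: 0.0
time: 7.33
eef_pos: [0.5567, 0.2352, 0.1753]
tcp_rot: [0.052, 0.999, 0.001, 0.0]
contact_force: [-0.3, 0.5, -0.6]
opening: 0.449
finger_force: 0.0
t 7.33 p [0.5567 0.2352 0.1753] yaw 84.06 F [-0.3  0.5 -0.6] op 0.449 ff 0.0 q [ 0.23  0.2   1.82  0.    1.12 -1.24]
obj px [406. 175.] n 65 ztop 0.0675 c [ 739.4 -378.7] wh [21. 20.]
obj px [271. 212.] n 234 ztop 0.0886 c [ 6.216e+02 -1.000e-01] wh [41. 40.]
obj px [375. 210.] n 75 ztop 0.0519 c [ 639.4 -292.3] wh [26. 26.]
obj px [248. 235.] n 67 ztop 0.0918 c [556.4  57.9] wh [21. 22.]
obj px [155. 248.] n 29 ztop 0.0736 c [513.5 309.1] wh [13. 15.]
obj px [387. 279.] n 322 ztop 0.0533 c [ 444.2 -318.8] wh [ 21. 229.]
obj px [271. 263.] n 228 ztop 0.0889 c [484.   -5.9] wh [41. 41.]
```

Run:
```python
from h import *
st([.6215,0,.175])
d=np.load('/tmp/top_d.npy'); P=cloud('top',d).reshape(-1,3)
c,s=np.cos(YAW),np.sin(YAW); q=P[:,:2]-BAY; X=c*q[:,0]+s*q[:,1]; Y=-s*q[:,0]+c*q[:,1]; Z=P[:,2]
# floor extents per Y band, walls by height
for y0 in(-.08,-.05,-.02,.02,.05,.08):
    b=np.abs(Y-y0)<.012
    lip=b&(X>-.045)&(X<-.018)&(Z>.024)&(Z<.037); bw=b&(X>.015)&(X<.04)&(Z>.035)&(Z<.045)
    print(y0,'lip x',np.round(np.percentile(X[lip],[5,50,95])*1000,1),'back',np.round(np.percentile(X[bw],[5,50,95])*1000,1))
for sg in(1,-1):
    b=(np.abs(X)<.02)&(np.abs(Y-sg*.107)<.012)&(Z>.034)&(Z<.046); print('end',sg,np.round(np.percentile(Y[b],[5,50,95])*1000,1))
for y in(-.05,.05): print(y,dk(0,y))
```

```text
t 7.43 p [0.557  0.2315 0.1749] yaw 83.93 F [-0.1 -0.7 -0.1] op 0.454 ff 0.0 q [ 0.23  0.2   1.82 -0.    1.12 -1.24]
units [ 4.300e-01 -1.543e+00  1.000e-03]
-0.08 lip x [-32.5 -30.5 -28.1] back [28.6 30.3 32.9]
-0.05 lip x [-32.8 -30.6 -28.1] back [28.1 30.1 32.4]
-0.02 lip x [-32.8 -30.5 -28.4] back [28.  30.5 33.1]
0.02 lip x [-32.3 -30.7 -28.3] back [28.1 30.3 32.6]
0.05 lip x [-32.6 -30.8 -28.3] back [28.3 30.2 32.5]
0.08 lip x [-32.6 -30.7 -28.1] back [28.5 30.7 33.1]
end 1 [102.8 105.8 107.6]
end -1 [-109.7 -106.  -104.1]
-0.05 [ 0.56894719 -0.33504404]
0.05 [ 0.57905281 -0.23555596]
```

```bash
python3 -m handwheel '[0.07,-0.26,0,0,0,0, 0.07,-0.26,0,0,0,0, 0.07,-0.26,0,0,0,0, 0.07,-0.26,0,0,0,0, 0.07,-0.26,0,0,0,0]' 0.9 >/dev/null
python3 -m handwheel '[0.08,-0.26,0,0,0,0, 0,0,-0.15,0,0,0, 0,0,-0.15,0,0,0, 0,0,0,0,0,0, 0,0,0,0,0,0]'
python3 - <<'E'
from h import *
st([.6215,0,.06])
look('top4.png')
E
```

```text
time: 8.27
eef_pos: [0.6203, -0.0047, 0.1285]
tcp_rot: [0.055, 0.998, 0.0, -0.002]
contact_force: [0.2, -0.5, 0.3]
opening: 0.897
finger_force: 0.0
t 8.27 p [ 0.6203 -0.0047  0.1285] yaw 83.68 F [ 0.2 -0.5  0.3] op 0.897 ff 0.0 q [-0.17  0.29  1.8  -0.    1.05 -1.63]
units [ 0.008  0.031 -0.457]
obj px [406. 175.] n 67 ztop 0.0665 c [ 739.9 -379.1] wh [20. 22.]
obj px [375. 210.] n 73 ztop 0.0525 c [ 640.  -292.8] wh [25. 26.]
obj px [158. 222.] n 78 ztop 0.0519 c [587.1 311.9] wh [26. 26.]
obj px [161. 245.] n 237 ztop 0.0741 c [524.7 294.8] wh [40. 43.]
obj px [387. 279.] n 323 ztop 0.0536 c [ 445.5 -318.7] wh [ 23. 227.]
obj px [131. 283.] n 245 ztop 0.0539 c [414.3 364.3] wh [155.  21.]
```

```bash
python3 -m handwheel '[0.008,0.031,-0.15,0,0,0, 0,0,-0.15,0,0,0, 0,0,-0.15,0,0,0, 0,0,0,0,0,0]'
python3 -m handwheel '[0,0,0,0,0,0, 0,0,0,0,0,0, 0,0,0,0,0,0, 0,0,0,0,0,0, 0,0,0,0,0,0]' 0 30
python3 -m handwheel '[0,0,0,0,0,0, 0,0,0,0,0,0]'
python3 - <<'E'
from h import *
st()
E
python3 -m handwheel '[0,0,0.1,0,0,0, 0,0,0.2,0,0,0, 0,0,0.25,0,0,0, 0,0,0.25,0,0,0, 0,0,0,0,0,0]'
python3 - <<'E'
from h import *
st([*dk(0,-.05),.16])
E
```

```text
time: 8.65
eef_pos: [0.6207, 0.0019, 0.0598]
tcp_rot: [0.054, 0.999, 0.0, -0.003]
contact_force: [-1.2, 0.7, -1.0]
opening: 0.898
finger_force: 0.0
time: 9.07
eef_pos: [0.6251, 0.001, 0.0658]
tcp_rot: [0.054, 0.999, -0.0, 0.003]
contact_force: [-0.6, 0.6, 7.5]
opening: 0.527
finger_force: 31.2
time: 9.23
eef_pos: [0.6251, 0.001, 0.0658]
tcp_rot: [0.054, 0.999, -0.0, 0.002]
contact_force: [-1.2, 0.5, 6.2]
opening: 0.528
finger_force: 31.2
t 9.23 p [0.6251 0.001  0.0658] yaw 83.79 F [-1.2  0.5  6.2] op 0.528 ff 31.2 q [-0.16  0.38  1.82  0.    0.93 -1.62]
time: 9.65
eef_pos: [0.6279, 0.0005, 0.1933]
tcp_rot: [0.054, 0.998, -0.001, 0.008]
contact_force: [1.0, -0.2, 2.0]
opening: 0.526
finger_force: 30.8
t 9.65 p [6.279e-01 5.000e-04 1.933e-01] yaw 83.79 F [ 1.  -0.2  2. ] op 0.526 ff 30.8 q [-0.16  0.23  1.76  0.    1.14 -1.62]
units [-0.393 -2.237 -0.222]
```

```bash
python3 -m handwheel '[-0.044,-0.249,0,0,0,0, -0.044,-0.249,0,0,0,0, -0.044,-0.249,0,0,0,0, -0.044,-0.249,0,0,0,0, -0.044,-0.249,0,0,0,0]' >/dev/null
python3 -m handwheel '[-0.044,-0.249,0,0,0,0, -0.044,-0.249,0,0,0,0, -0.044,-0.249,0,0,0,0, -0.044,-0.249,0,0,0,0, 0,0,0,0,0,0]' >/dev/null
python3 -m handwheel '[0,0,0,0,0,0, 0,0,0,0,0,0]'
python3 - <<'E'
from h import *
st([*dk(0,-.05),.125])
im,d=snap('side','side5.png'); look('top5.png')
u,v=proj('side',ctrl.get_state()['eef_pos']); print(u,v); u,v=int(u),int(v)
cv2.imwrite('pics/s5.png',cv2.resize(im[max(0,v-60):v+80,u-90:u+90],None,fx=4,fy=4,interpolation=cv2.INTER_CUBIC))
E
```

```text
time: 10.65
eef_pos: [0.5635, -0.3347, 0.1826]
tcp_rot: [0.055, 0.999, 0.0, -0.0]
contact_force: [0.2, 0.0, -0.4]
opening: 0.524
finger_force: 30.9
t 10.65 p [ 0.5635 -0.3347  0.1826] yaw 83.75 F [ 0.2  0.  -0.4] op 0.524 ff 30.9 q [-0.69  0.3   1.68  0.    1.16 -2.15]
units [ 0.036 -0.002 -0.384]
obj px [406. 175.] n 68 ztop 0.0665 c [ 740.1 -378.7] wh [20. 22.]
obj px [375. 210.] n 72 ztop 0.0517 c [ 639.8 -292.3] wh [26. 25.]
obj px [158. 222.] n 79 ztop 0.052 c [588.1 312.3] wh [25. 25.]
obj px [248. 235.] n 69 ztop 0.0914 c [556.3  59.2] wh [21. 21.]
obj px [161. 245.] n 238 ztop 0.074 c [524.6 295.6] wh [40. 42.]
obj px [271. 263.] n 226 ztop 0.0894 c [483.9  -5.9] wh [41. 41.]
obj px [132. 283.] n 252 ztop 0.0537 c [414.  363.7] wh [157.  20.]
310.36627586202474 236.98462370275476
```

View pics/s5.png

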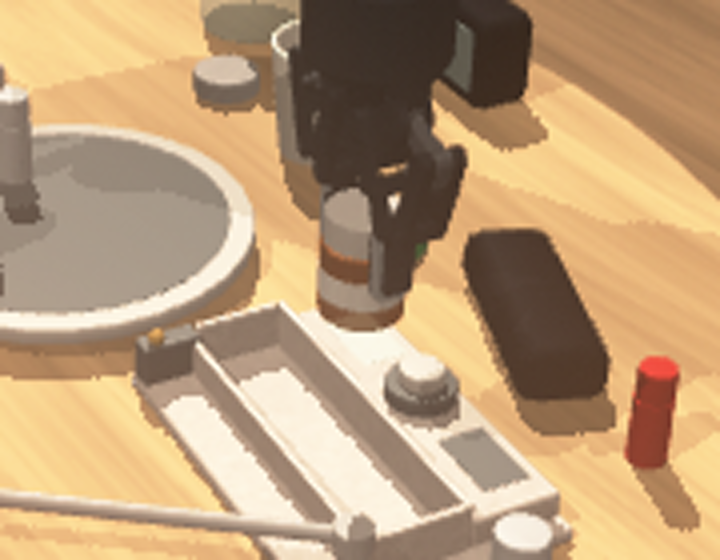

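The bottle hangs upright. Its axis, at crop column 360, lines up with the TCP's projection, so there is no offset to correct. The bay below is empty.

```bash
python3 -m handwheel '[0.036,0,-0.2,0,0,0, 0,0,-0.2,0,0,0, 0,0,-0.15,0,0,0, 0,0,0,0,0,0, 0,0,0,0,0,0]'
python3 - <<'E'
from h import *
st([*dk(0,-.05),.053])
E
```

```text
time: 11.17
eef_pos: [0.5687, -0.3329, 0.0988]
tcp_rot: [0.053, 0.999, 0.001, -0.002]
contact_force: [0.5, -0.5, -0.5]
opening: 0.526
finger_force: 30.9
t 11.17 p [ 0.5687 -0.3329  0.0988] yaw 83.89 F [ 0.5 -0.5 -0.5] op 0.526 ff 30.9 q [-0.68  0.41  1.72  0.    1.02 -2.15]
units [ 0.002 -0.014 -0.305]
```

```bash
python3 -m handwheel '[0,-0.014,-0.1,0,0,0, 0,0,-0.1,0,0,0, 0,0,-0.07,0,0,0, 0,0,-0.035,0,0,0, 0,0,0,0,0,0]'
python3 -m handwheel '[0,0,-0.01,0,0,0, 0,0,0,0,0,0, 0,0,0,0,0,0]'
python3 - <<'E'
from h import *
st([*dk(0,-.05),.05])
E
```

```text
time: 11.58
eef_pos: [0.568, -0.3363, 0.0523]
tcp_rot: [0.054, 0.999, 0.001, -0.002]
contact_force: [-0.4, 0.8, 0.1]
opening: 0.524
finger_force: 30.9
time: 11.83
eef_pos: [0.5695, -0.3375, 0.0538]
tcp_rot: [0.054, 0.999, -0.0, 0.0]
contact_force: [-0.3, 0.4, -0.3]
opening: 0.527
finger_force: 30.9
t 11.83 p [ 0.5695 -0.3375  0.0538] yaw 83.78 F [-0.3  0.4 -0.3] op 0.527 ff 30.9 q [-0.69  0.47  1.72  0.    0.95 -2.15]
units [-0.004  0.016 -0.025]
```

```bash
python3 -m handwheel '[0,0,-0.015,0,0,0, 0,0,-0.015,0,0,0, 0,0,0,0,0,0]'
python3 -m handwheel '[0,0,0,0,0,0, 0,0,0,0,0,0, 0,0,0,0,0,0, 0,0,0,0,0,0, 0,0,0,0,0,0]' 0.7
python3 -m handwheel '[0,0,0.1,0,0,0, 0,0,0.25,0,0,0, 0,0,0.25,0,0,0, 0,0,0.2,0,0,0, 0,0.2,0,0,0,0]'
python3 -m handwheel '[0,0.26,0,0,0,0, 0,0.26,0,0,0,0, 0,0.26,0,0,0,0, 0,0,0,0,0,0]'
python3 - <<'E'
from h import *
st(); look('top6.png'); snap('side','side6.png')
E
```

```text
time: 12.08
eef_pos: [0.5697, -0.3376, 0.0509]
tcp_rot: [0.054, 0.999, -0.0, 0.0]
contact_force: [-2.7, 1.8, 6.6]
opening: 0.527
finger_force: 31.6
time: 12.5
eef_pos: [0.569, -0.3369, 0.0482]
tcp_rot: [0.054, 0.999, 0.0, -0.0]
contact_force: [0.5, 0.4, -0.5]
opening: 0.7
finger_force: 0.0
time: 12.92
eef_pos: [0.5729, -0.3137, 0.1797]
tcp_rot: [0.056, 0.998, -0.006, 0.008]
contact_force: [1.2, 0.2, 2.4]
opening: 0.701
finger_force: 0.0
time: 13.25
eef_pos: [0.5687, -0.1841, 0.1694]
tcp_rot: [0.052, 0.999, 0.001, -0.0]
contact_force: [-0.6, -0.3, 0.2]
opening: 0.699
finger_force: 0.0
t 13.25 p [ 0.5687 -0.1841  0.1694] yaw 84.07 F [-0.6 -0.3  0.2] op 0.699 ff 0.0 q [-0.48  0.2   1.84  0.    1.11 -1.95]
obj px [406. 175.] n 68 ztop 0.0668 c [ 740.  -378.4] wh [20. 21.]
obj px [376. 207.] n 26 ztop 0.0525 c [ 646.8 -296.1] wh [24. 11.]
obj px [158. 222.] n 80 ztop 0.0517 c [588.5 311. ] wh [27. 25.]
obj px [248. 235.] n 69 ztop 0.0914 c [556.3  59.1] wh [21. 21.]
obj px [399. 238.] n 38 ztop 0.0737 c [ 561.1 -352.5] wh [10. 33.]
obj px [161. 245.] n 236 ztop 0.0743 c [524.6 295.4] wh [40. 42.]
obj px [389. 277.] n 308 ztop 0.0534 c [ 445.6 -327.5] wh [ 21. 216.]
obj px [271. 263.] n 228 ztop 0.0889 c [484.   -5.8] wh [41. 41.]
obj px [132. 283.] n 251 ztop 0.0539 c [413.6 364.3] wh [157.  21.]
```

```bash
python3 -m handwheel '[-0.113,0.238,0,0,0,0, -0.113,0.238,0,0,0,0, -0.113,0.238,0,0,0,0, -0.113,0.238,0,0,0,0, -0.113,0.238,0,0,0,0]' 0.9 >/dev/null
python3 -m handwheel '[0,0,-0.15,0,0,0, 0,0,-0.1,0,0,0, 0,0,0,0,0,0, 0,0,0,0,0,0]'
python3 - <<'E'
from h import *
st([.484,-.006,.06])
look('top7.png')
im,d=snap('side','side7.png'); cv2.imwrite('pics/s7.png',cv2.resize(im[160:340,140:400],None,fx=3,fy=3,interpolation=cv2.INTER_CUBIC))
E
```

```text
time: 14.1
eef_pos: [0.4845, -0.0124, 0.1311]
tcp_rot: [0.055, 0.998, -0.0, -0.0]
contact_force: [-0.3, 0.3, -0.2]
opening: 0.9
finger_force: 0.0
t 14.1 p [ 0.4845 -0.0124  0.1311] yaw 83.72 F [-0.3  0.3 -0.2] op 0.9 ff 0.0 q [-0.24  0.    2.13 -0.    1.01 -1.7 ]
units [-0.003  0.043 -0.474]
obj px [406. 175.] n 66 ztop 0.0668 c [ 740.3 -378. ] wh [21. 19.]
obj px [375. 210.] n 73 ztop 0.0527 c [ 638.8 -292.7] wh [23. 28.]
obj px [158. 222.] n 79 ztop 0.0523 c [588.1 311.8] wh [25. 26.]
obj px [392. 236.] n 242 ztop 0.0739 c [ 566.2 -336.8] wh [38. 43.]
obj px [248. 235.] n 69 ztop 0.0911 c [556.3  59.2] wh [21. 21.]
obj px [161. 245.] n 237 ztop 0.0741 c [524.7 295. ] wh [40. 42.]
obj px [387. 279.] n 325 ztop 0.0533 c [ 445.  -318.2] wh [ 22. 230.]
obj px [131. 283.] n 246 ztop 0.054 c [410.9 368.6] wh [157.  21.]
```

View pics/s7.png

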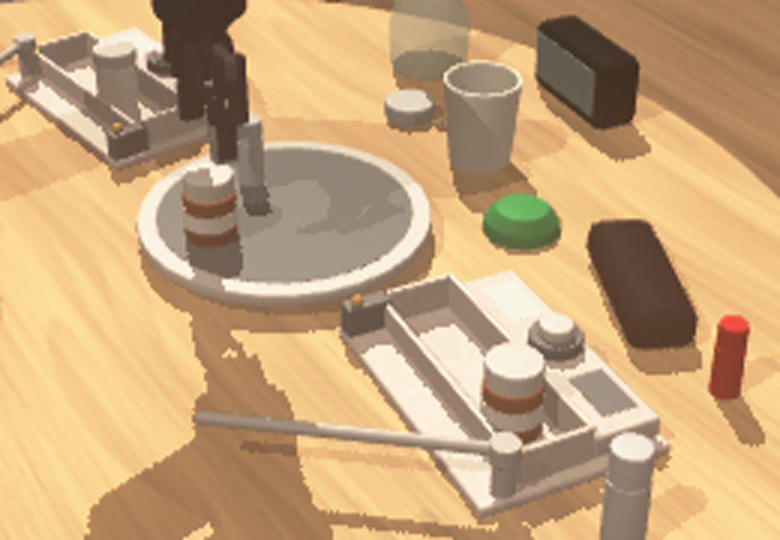

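Bottle 1 stands upright in the bay at crop (513,390). Bottle 2 is still on the turntable at crop (210,205), under the gripper, and the balm is standing.

```bash
python3 -m handwheel '[-0.003,0.043,-0.15,0,0,0, 0,0,-0.15,0,0,0, 0,0,-0.17,0,0,0, 0,0,0,0,0,0]'
python3 -m handwheel '[0,0,0,0,0,0, 0,0,0,0,0,0, 0,0,0,0,0,0, 0,0,0,0,0,0, 0,0,0,0,0,0]' 0 30
python3 -m handwheel '[0,0,0,0,0,0, 0,0,0,0,0,0]'
python3 -m handwheel '[0,0,0.1,0,0,0, 0,0,0.2,0,0,0, 0,0,0.25,0,0,0, 0,0,0.25,0,0,0, 0,0,0.1,0,0,0]'
python3 - <<'E'
from h import *
st([*dk(.001,.05),.18])
E
```

```text
time: 14.53
eef_pos: [0.4816, -0.0053, 0.0574]
tcp_rot: [0.055, 0.998, 0.001, -0.004]
contact_force: [-1.7, 0.8, -0.5]
opening: 0.902
finger_force: 0.0
time: 14.95
eef_pos: [0.4859, -0.0057, 0.0629]
tcp_rot: [0.054, 0.999, -0.001, 0.002]
contact_force: [-0.8, -1.3, 5.8]
opening: 0.53
finger_force: 31.2
time: 15.12
eef_pos: [0.4859, -0.0057, 0.0629]
tcp_rot: [0.054, 0.999, -0.001, 0.002]
contact_force: [-0.6, -1.5, 6.0]
opening: 0.527
finger_force: 31.3
time: 15.53
eef_pos: [0.4862, -0.0054, 0.2015]
tcp_rot: [0.054, 0.999, -0.001, 0.004]
contact_force: [0.7, -0.0, -0.8]
opening: 0.53
finger_force: 31.0
t 15.53 p [ 0.4862 -0.0054  0.2015] yaw 83.8 F [ 0.7 -0.  -0.8] op 0.53 ff 31.0 q [-0.22 -0.1   2.08  0.    1.15 -1.68]
units [ 0.626 -1.535 -0.144]
```

```bash
python3 -m handwheel '[0.09,-0.22,0,0,0,0, 0.09,-0.22,0,0,0,0, 0.09,-0.22,0,0,0,0, 0.09,-0.22,0,0,0,0, 0.09,-0.22,0,0,0,0]' >/dev/null
python3 -m handwheel '[0.09,-0.22,-0.1,0,0,0, 0.09,-0.215,-0.1,0,0,0, 0,0,-0.15,0,0,0, 0,0,-0.15,0,0,0, 0,0,0,0,0,0]' >/dev/null
python3 -m handwheel '[0,0,0,0,0,0, 0,0,0,0,0,0]'
python3 - <<'E'
from h import *
st([*dk(.001,.05),.051])
E
```

```text
time: 16.53
eef_pos: [0.5789, -0.2353, 0.1218]
tcp_rot: [0.054, 0.999, -0.0, 0.001]
contact_force: [-0.1, 0.1, -1.6]
opening: 0.531
finger_force: 31.1
t 16.53 p [ 0.5789 -0.2353  0.1218] yaw 83.81 F [-0.1  0.1 -1.6] op 0.531 ff 31.1 q [-0.55  0.31  1.8   0.    1.03 -2.01]
units [ 0.008 -0.003 -0.472]
```

```bash
python3 -m handwheel '[0.008,0,-0.15,0,0,0, 0,0,-0.15,0,0,0, 0,0,-0.1,0,0,0, 0,0,-0.06,0,0,0, 0,0,0,0,0,0]'
python3 -m handwheel '[0,0,-0.015,0,0,0, 0,0,-0.015,0,0,0, 0,0,0,0,0,0, 0,0,0,0,0,0]'
python3 - <<'E'
from h import *
st([*dk(.001,.05),.048])
E
```

```text
time: 16.95
eef_pos: [0.5792, -0.2347, 0.0511]
tcp_rot: [0.054, 0.999, 0.0, -0.001]
contact_force: [-0.4, 1.3, -0.7]
opening: 0.529
finger_force: 31.1
time: 17.28
eef_pos: [0.5803, -0.2357, 0.0483]
tcp_rot: [0.054, 0.999, -0.0, 0.001]
contact_force: [-0.1, -0.5, -0.4]
opening: 0.523
finger_force: 31.1
t 17.28 p [ 0.5803 -0.2357  0.0483] yaw 83.79 F [-0.1 -0.5 -0.4] op 0.523 ff 31.1 q [-0.55  0.41  1.82  0.    0.91 -2.01]
units [-0.002  0.    -0.002]
```

```bash
python3 -m handwheel '[0,0,-0.01,0,0,0, 0,0,-0.01,0,0,0, 0,0,0,0,0,0]'
python3 -m handwheel '[0,0,0,0,0,0, 0,0,0,0,0,0, 0,0,0,0,0,0, 0,0,0,0,0,0, 0,0,0,0,0,0]' 0.7
python3 -m handwheel '[0,0,0.1,0,0,0, 0,0,0.25,0,0,0, 0,0,0.25,0,0,0, 0,0.15,0.1,0,0,0, 0,0.25,0,0,0,0]'
python3 -m handwheel '[0,0.26,0,0,0,0, 0,0.26,0,0,0,0, 0,0.26,0,0,0,0, 0,0,0,0,0,0, 0,0,0,0,0,0]' 0
python3 - <<'E'
from h import *
st(); im,d=snap('top','top8.png'); snap('side','side8.png'); look('top9.png')
P=cloud('top',d).reshape(-1,3); H=dk(-.042,-.108); print('hinge',H)
m=(P[:,2]>.04)&(P[:,2]<.058)&(P[:,0]<.505)&(P[:,0]>.3)&(P[:,1]<-.2)&(P[:,1]>-.42)
l=cv2.fitLine(P[m][:,:2].astype(np.float32),cv2.DIST_HUBER,0,.01,.01).ravel(); a=np.degrees(np.arctan2(l[1],l[0]))%180; print(m.sum(),l,a,'theta',np.radians(a-84.2))
n=np.array([-l[1],l[0]]); print('hinge off line mm',(H-l[2:])@n*1000)
E
```

```text
time: 17.53
eef_pos: [0.5804, -0.2358, 0.048]
tcp_rot: [0.054, 0.999, -0.0, -0.0]
contact_force: [-6.8, 3.4, 13.8]
opening: 0.53
finger_force: 32.5
time: 17.95
eef_pos: [0.5795, -0.2353, 0.0437]
tcp_rot: [0.054, 0.999, 0.0, -0.0]
contact_force: [-0.5, 0.2, 0.7]
opening: 0.699
finger_force: 0.0
time: 18.37
eef_pos: [0.583, -0.1792, 0.1556]
tcp_rot: [0.056, 0.998, -0.003, 0.006]
contact_force: [2.0, 0.8, 0.9]
opening: 0.705
finger_force: 0.0
time: 18.78
eef_pos: [0.5793, -0.0564, 0.1488]
tcp_rot: [0.052, 0.999, -0.0, -0.0]
contact_force: [-0.5, -0.3, 0.6]
opening: 0.003
finger_force: 0.0
t 18.78 p [ 0.5793 -0.0564  0.1488] yaw 84.01 F [-0.5 -0.3  0.6] op 0.003 ff 0.0 q [-0.27  0.19  1.89 -0.    1.06 -1.74]
obj px [406. 175.] n 67 ztop 0.0667 c [ 740.1 -379.1] wh [20. 20.]
obj px [375. 210.] n 72 ztop 0.0522 c [ 639.8 -292.9] wh [26. 25.]
obj px [158. 222.] n 76 ztop 0.0523 c [588.2 311.7] wh [25. 26.]
obj px [355. 231.] n 233 ztop 0.0742 c [ 578.1 -235.8] wh [41. 41.]
obj px [392. 236.] n 244 ztop 0.074 c [ 566.8 -337. ] wh [42. 42.]
obj px [248. 235.] n 69 ztop 0.0914 c [556.5  58.1] wh [21. 21.]
obj px [161. 245.] n 236 ztop 0.0743 c [524.7 295.3] wh [40. 43.]
obj px [387. 279.] n 325 ztop 0.053 c [ 444.8 -318.5] wh [ 23. 229.]
obj px [131. 283.] n 243 ztop 0.0535 c [414.9 364.5] wh [156.  22.]
hinge [ 0.52130093 -0.38850275]
268 [ 0.7547616  -0.65599924  0.4322006  -0.31122175] 139.00455 theta 0.95651984
hinge off line mm 0.12101013051941681
```

View pics/side8.png

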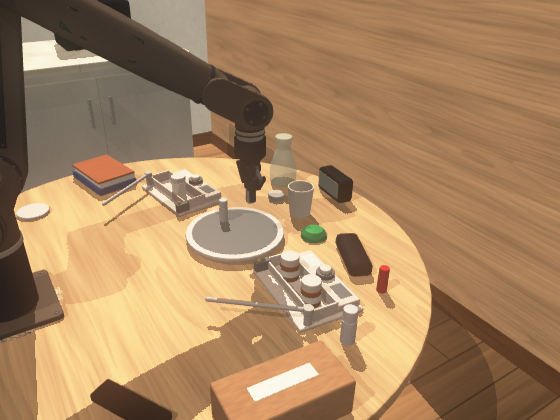

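Both bottles stand upright in the bay, at side (290,262) and (311,288), and the balm stands on the turntable at (223,210). The bar is at 0.957 rad. Next I close it.

```bash
python3 -m handwheel '[-0.139,-0.199,0,0,0,0, -0.139,-0.199,0,0,0,0, -0.139,-0.199,0,0,0,0, -0.139,-0.199,0,0,0,0, -0.139,-0.199,0,0,0,0]' >/dev/null
python3 -m handwheel '[-0.139,-0.199,0,0,0,0, -0.139,-0.199,0,0,0,0, -0.139,-0.199,0,0,0,0, -0.139,-0.199,0,0,0,0, 0,0,0,0,0,0]' >/dev/null
python3 -m handwheel '[0,0,0,0,0,0, 0,0,0,0,0,0]'
python3 - <<'E'
from h import *
g=dk(-.178,-.058); e=dk(-.058,.02); print(g,e,(e-g)/.15)
st([*g,.056])
E
```

```text
time: 19.93
eef_pos: [0.3915, -0.3277, 0.1489]
tcp_rot: [0.055, 0.998, 0.0, -0.0]
contact_force: [-0.5, -0.4, -0.7]
opening: 0.002
finger_force: 0.0
[ 0.39104997 -0.32501506] [ 0.51831804 -0.25954112] [0.84845384 0.43649293]
t 19.93 p [ 0.3915 -0.3277  0.1489] yaw 83.64 F [-0.5 -0.4 -0.7] op 0.002 ff 0.0 q [-0.9   0.03  2.06  0.    1.05 -2.36]
units [-0.003  0.018 -0.62 ]
```

Descend, then push along (0.85, 0.44) in stages, stopping short of the detent to check.

```bash
python3 -m handwheel '[0,0.018,-0.2,0,0,0, 0,0,-0.2,0,0,0, 0,0,-0.15,0,0,0, 0,0,-0.07,0,0,0, 0,0,0,0,0,0]'
python3 -m handwheel '[0.085,0.044,0,0,0,0, 0.085,0.044,0,0,0,0, 0.085,0.044,0,0,0,0, 0.085,0.044,0,0,0,0, 0.085,0.044,0,0,0,0]'
python3 -m handwheel '[0.085,0.044,0,0,0,0, 0.085,0.044,0,0,0,0, 0.085,0.044,0,0,0,0, 0.085,0.044,0,0,0,0, 0,0,0,0,0,0]'
cat >> h.py <<'E'
def bar(d):
    P=cloud('top',d).reshape(-1,3); c,s=np.cos(YAW),np.sin(YAW); q=P[:,:2]-BAY; X=c*q[:,0]+s*q[:,1]; Y=-s*q[:,0]+c*q[:,1]; Z=P[:,2]
    m=(Z>.043)&(Z<.056)&(Y>-.093)&(Y<.115)&(X>-.2)&(X<-.034)
    if m.sum()<20: print('few',m.sum()); return
    l=cv2.fitLine(np.stack([X,Y],1)[m].astype(np.float32),cv2.DIST_HUBER,0,.01,.01).ravel(); print('bar n',m.sum(),'theta',np.arctan(-l[0]/l[1]),'pt',l[2:])
E
python3 - <<'E'
from h import *
e=dk(-.058,.02); st([*e,.056]); im,d=snap('top','topa.png'); bar(d)
E
```

```text
time: 20.35
eef_pos: [0.3911, -0.3217, 0.0532]
tcp_rot: [0.053, 0.999, 0.002, -0.002]
contact_force: [0.4, 0.5, -0.0]
opening: -0.001
finger_force: 0.0
time: 20.77
eef_pos: [0.4575, -0.2913, 0.058]
tcp_rot: [0.054, 0.999, -0.001, 0.001]
contact_force: [-1.5, -0.2, 0.6]
opening: -0.0
finger_force: 0.2
time: 21.18
eef_pos: [0.5091, -0.2641, 0.0569]
tcp_rot: [0.053, 0.999, -0.0, 0.001]
contact_force: [-0.4, -0.4, -0.3]
opening: 0.0
finger_force: 0.0
t 21.18 p [ 0.5091 -0.2641  0.0569] yaw 83.91 F [-0.4 -0.4 -0.3] op 0.0 ff 0.0 q [-0.66  0.3   1.95  0.    0.89 -2.12]
units [ 0.062  0.03  -0.006]
bar n 81 theta 0.112776116 pt [-0.05528912  0.07430656]
```

```bash
for i in 1; do python3 -m handwheel '[0.03,0,0,0,0,0, 0.03,0,0,0,0,0, 0.03,0,0,0,0,0, 0,0,0,0,0,0]'; python3 -m handwheel '[0.03,-0.003,0,0,0,0, 0.03,-0.003,0,0,0,0, 0,0,0,0,0,0]'; done
python3 - <<'E'
from h import *
e=dk(-.058,.02); st([*e,.056]); im,d=snap('top','topb.png'); bar(d)
E
```

```text
time: 21.57
eef_pos: [0.5205, -0.2652, 0.0559]
tcp_rot: [0.054, 0.999, 0.0, 0.0]
contact_force: [-0.5, 0.6, -0.6]
opening: -0.002
finger_force: 0.0
time: 21.82
eef_pos: [0.5218, -0.2652, 0.0555]
tcp_rot: [0.052, 0.999, 0.002, -0.012]
contact_force: [-25.4, -0.4, 15.8]
opening: -0.004
finger_force: 13.0
t 21.82 p [ 0.5218 -0.2652  0.0555] yaw 84.0 F [-25.4  -0.4  15.8] op -0.004 ff 13.0 q [-0.64  0.34  1.9  -0.01  0.92 -2.1 ]
units [-0.023  0.038  0.003]
bar n 70 theta 0.06377144 pt [-0.04087366  0.07491422]
```

```bash
python3 -m handwheel '[-0.06,0,0,0,0,0, -0.15,0,0,0,0,0, -0.2,0,0.1,0,0,0, -0.1,0,0.25,0,0,0, 0,0.1,0.25,0,0,0]'
python3 -m handwheel '[0,0.25,0,0,0,0, 0,0.25,0,0,0,0, 0,0.25,0,0,0,0, 0,0.2,0,0,0,0, 0,0,0,0,0,0]'
python3 - <<'E'
from h import *
st(); im,d=snap('top','topc.png'); bar(d); look('topd.png'); si,_=snap('side','sidec.png')
cv2.imwrite('pics/shut.png',np.hstack([cv2.resize(im[185:275,315:425],None,fx=3.5,fy=3.5,interpolation=2),cv2.resize(si[235:325,240:350],None,fx=3.5,fy=3.5,interpolation=2)]))
E
```

```text
time: 22.28
eef_pos: [0.4494, -0.2513, 0.1448]
tcp_rot: [0.056, 0.998, 0.001, -0.002]
contact_force: [0.9, -0.7, 0.6]
opening: 0.001
finger_force: 0.0
time: 22.7
eef_pos: [0.4522, -0.1043, 0.1459]
tcp_rot: [0.052, 0.999, 0.001, 0.0]
contact_force: [0.2, 0.7, -0.7]
opening: -0.001
finger_force: 0.0
t 22.7 p [ 0.4522 -0.1043  0.1459] yaw 83.99 F [ 0.2  0.7 -0.7] op -0.001 ff 0.0 q [-0.45 -0.07  2.17  0.    1.04 -1.91]
bar n 266 theta 0.006166772 pt [-0.04209113  0.00959428]
obj px [406. 175.] n 67 ztop 0.0665 c [ 740.  -378.1] wh [20. 20.]
obj px [375. 210.] n 73 ztop 0.0526 c [ 640.3 -292.1] wh [26. 26.]
obj px [158. 222.] n 78 ztop 0.052 c [587.2 311.5] wh [25. 25.]
obj px [355. 231.] n 233 ztop 0.0746 c [ 578.7 -235.7] wh [42. 41.]
obj px [392. 236.] n 243 ztop 0.0739 c [ 566.9 -337.5] wh [42. 41.]
obj px [248. 235.] n 68 ztop 0.0914 c [556.4  57.9] wh [21. 21.]
obj px [161. 245.] n 237 ztop 0.0744 c [524.6 295.6] wh [40. 44.]
obj px [375. 249.] n 312 ztop 0.0533 c [ 529.9 -285.7] wh [228.  18.]
obj px [132. 283.] n 248 ztop 0.0537 c [414.2 364.7] wh [155.  22.]
```

View pics/shut.png

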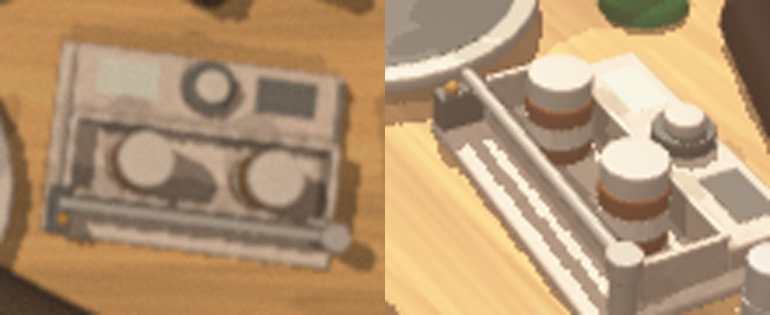

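The bar lies shut along the bay's front, measured at 0.006 rad, and the tip is past the ball in the catch at crop (65,205). Both bottles stand upright behind it. Next is the button.

```bash
python3 -m handwheel '[0.179,-0.18,0,0,0,0, 0.179,-0.18,0,0,0,0, 0.179,-0.18,0,0,0,0, 0.179,-0.18,0,0,0,0, 0.179,-0.18,0,0,0,0]' >/dev/null
python3 -m handwheel '[0.179,-0.18,0,0,0,0, 0.179,-0.18,0,0,0,0, 0,0,-0.15,0,0,0, 0,0,0,0,0,0, 0,0,0,0,0,0]' >/dev/null
python3 -m handwheel '[0,0,-0.15,0,0,0, 0,0,0,0,0,0, 0,0,0,0,0,0]'
python3 - <<'E'
from h import *
st([.640,-.2925,.069])
E
```

```text
time: 23.93
eef_pos: [0.6392, -0.2965, 0.1001]
tcp_rot: [0.054, 0.999, 0.001, -0.002]
contact_force: [0.1, -0.7, 0.3]
opening: -0.0
finger_force: 0.0
t 23.93 p [ 0.6392 -0.2965  0.1001] yaw 83.78 F [ 0.1 -0.7  0.3] op -0.0 ff 0.0 q [-0.58  0.49  1.59  0.    1.06 -2.04]
units [ 0.005  0.026 -0.208]
```

```bash
python3 -m handwheel '[0.005,0.026,-0.1,0,0,0, 0,0,-0.09,0,0,0, 0,0,0,0,0,0, 0,0,0,0,0,0]'
python3 -m handwheel '[0,0,-0.025,0,0,0, 0,0,-0.025,0,0,0, 0,0,0,0,0,0, 0,0,0,0,0,0]'
python3 -m handwheel '[0,0,-0.02,0,0,0, 0,0,0,0,0,0, 0,0,0,0,0,0]'
```

```text
time: 24.27
eef_pos: [0.6406, -0.2926, 0.071]
tcp_rot: [0.054, 0.999, 0.001, -0.001]
contact_force: [0.5, -1.1, 0.7]
opening: 0.002
finger_force: 0.0
time: 24.6
eef_pos: [0.642, -0.2937, 0.0661]
tcp_rot: [0.054, 0.999, -0.0, 0.001]
contact_force: [0.6, 1.1, 3.1]
opening: 0.005
finger_force: 1.5
time: 24.85
eef_pos: [0.6421, -0.2938, 0.0632]
tcp_rot: [0.054, 0.999, -0.0, 0.001]
contact_force: [0.1, 1.1, 5.4]
opening: -0.0
finger_force: 2.4
```

Nearly down (5 N); continue until it hits the hard stop.

```bash
python3 -m handwheel '[0,0,-0.02,0,0,0, 0,0,-0.01,0,0,0, 0,0,0,0,0,0, 0,0,0,0,0,0]'
python3 -m handwheel '[0,0,-0.02,0,0,0, 0,0,0,0,0,0, 0,0,0,0,0,0]'
```

```text
time: 25.18
eef_pos: [0.6422, -0.2938, 0.0628]
tcp_rot: [0.054, 0.999, -0.0, 0.0]
contact_force: [-6.6, 4.5, 19.8]
opening: -0.001
finger_force: 9.8
time: 25.43
eef_pos: [0.6423, -0.2939, 0.0627]
tcp_rot: [0.054, 0.999, -0.0, -0.001]
contact_force: [-12.5, 7.6, 29.4]
opening: 0.002
finger_force: 14.7
```

```bash
python3 -m handwheel '[0,0,0.08,0,0,0, 0,0,0.15,0,0,0, 0,0,0.25,0,0,0, 0,0,0.25,0,0,0, 0,0.2,0.2,0,0,0]'
python3 -m handwheel '[-0.05,0.26,0,0,0,0, -0.05,0.26,0,0,0,0, -0.05,0.26,0,0,0,0, -0.05,0.26,0,0,0,0, -0.05,0.2,0,0,0,0]'
python3 -m handwheel '[0,0,0,0,0,0, 0,0,0,0,0,0]'
python3 - <<'E'
from h import *
st(); im,d=snap('top','tope.png'); bar(d); look('topf.png'); snap('side','sidee.png')
E
```

```text
time: 25.85
eef_pos: [0.6414, -0.2684, 0.1959]
tcp_rot: [0.056, 0.998, -0.002, 0.001]
contact_force: [2.0, -0.0, 1.3]
opening: -0.001
finger_force: 0.0
time: 26.27
eef_pos: [0.6027, -0.0753, 0.1926]
tcp_rot: [0.054, 0.999, 0.0, -0.001]
contact_force: [0.2, 0.1, 0.7]
opening: -0.002
finger_force: 0.0
time: 26.43
eef_pos: [0.6033, -0.0764, 0.1929]
tcp_rot: [0.053, 0.999, -0.0, -0.0]
contact_force: [-0.1, -1.0, -0.3]
opening: -0.0
finger_force: 0.0
t 26.43 p [ 0.6033 -0.0764  0.1929] yaw 83.96 F [-0.1 -1.  -0.3] op -0.0 ff 0.0 q [-0.29  0.19  1.8  -0.    1.15 -1.76]
bar n 258 theta 0.0040957495 pt [-0.04220916  0.0042452 ]
obj px [406. 175.] n 65 ztop 0.0662 c [ 739.9 -379.3] wh [20. 21.]
obj px [375. 210.] n 75 ztop 0.0507 c [ 640.2 -292.4] wh [25. 27.]
obj px [158. 222.] n 80 ztop 0.0525 c [587.7 311.8] wh [26. 26.]
obj px [355. 231.] n 232 ztop 0.0742 c [ 578.6 -235.4] wh [41. 42.]
obj px [392. 236.] n 242 ztop 0.0741 c [ 566.2 -336.6] wh [38. 44.]
obj px [248. 235.] n 67 ztop 0.0914 c [556.3  57.8] wh [21. 21.]
obj px [161. 245.] n 237 ztop 0.0743 c [524.6 295.6] wh [40. 43.]
obj px [376. 249.] n 304 ztop 0.0535 c [ 529.7 -287.7] wh [226.  18.]
obj px [132. 283.] n 244 ztop 0.054 c [413.9 363.9] wh [157.  21.]
```

View pics/sidee.png

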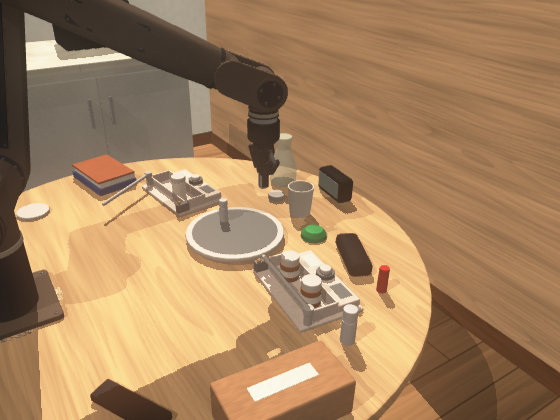

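The balm stands on the turntable at (223,210), both bottles are upright behind the shut bar, and the arm is clear. One check that the button has fully returned.

Run:
```python
from h import *
for i in range(4):
    im,d=imaging.read_camera('top'); P=cloud('top',d)
    print([round(float(np.median(P[v-2:v+3,u-2:u+3,2])),4) for u,v in((375,210),(158,222))])
```

```text
[0.0504, 0.0497]
[0.0502, 0.0502]
[0.0491, 0.0501]
[0.0489, 0.0491]
```

Both button tops read about 50 mm, so the button is back up.

```bash
python3 -c "
from plant import ctrl
print(ctrl.sign_off())"
```

```text
the job is handed in; nothing more can be done
None
```

The job is handed in: the lip balm stands on the turntable, both amber bottles (the only two there) stand in the right dock's bay, its bar is shut in the detent (about 0.004 rad), and its button was then pressed to its stop and sprang back.

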